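# Seat the test cone in the sprung taper cup and check that it rocks free

### The job

Take the thick-knobbed steel test cone out of the rack, set it into the matching sprung cup of the contact stand and press it home with about 12 newtons for a second (never more than 20 on the stand). Then, keeping it lightly pressed in the cup, rock it about 6 degrees towards the stand's brass terminal and then about 6 degrees the opposite way, to show that it does not bind. Leave it standing upright and fully home in the cup, let go, and leave the other things on the bench alone.

Things in the scene. Friction and masses are not known exactly. Their poses are not given: they have to be found in the camera images.
- cone_mid (a point): centre (half-way up) of the test cone, a loose turned steel plug of about 0.26 kg, 68 mm tall, round about its z axis (tip down, knob up). Bottom up: taper 24 mm tall, 8 mm diameter at the tip, 40 mm at its top; flange 47 mm diameter, 4 mm thick; cylindrical grip knob 26 mm diameter, 40 mm tall. This point is 34 mm above the tip; the knob's middle is 14 mm above this point.
- cone_top (a point): centre of the top face of the test cone's knob, 68 mm above its tip, on its axis. The cone starts hanging by its flange in one of the rack's two holes, tip 18 mm above the bench; the slim plug, with a 14 mm knob, hangs in the other.
- stand: contact stand, fixed: aluminium base plate 130 x 90 x 14 mm with a sleeve and a post carrying a steel taper cup. Origin on the bench surface exactly under the vertical axis of the cup; z up; +x points from the cup's axis to the brass terminal.
- sleeve (a point): top of the stand's sleeve, on the cup's axis, 44 mm above the bench. The post above it is clamped at a different height each time, which is not measured: the unloaded rim of the cup lies 88 to 108 mm above the bench (find it by feel or sight). Cup 53 mm outside diameter, 30 mm tall; bore 33 mm diameter at the mouth, 21 mm deep, same taper as the cone: seated, the cone's tip is about 19 mm below the rim.
- terminal (a point): top of the brass terminal on the stand, 60 mm from the cup's axis, 52 mm above the bench. The cup rides on a spring under it: it starts to give at about 2.5 N, then 0.5 mm per N, up to 12 mm. The seated cone's flange clears the rim by 5 mm, so it can be rocked about a point some 10 mm above its tip, best under 3 to 8 N. The polished tapers are slippery and do not lock.
- rack: aluminium rack, fixed: plate 80 (x) x 170 (y) x 8 mm on two end walls, top 42 mm above the bench; origin on the bench under its middle, z up. Two 44 mm holes at y = +40 and -40 mm hold the test cone and the slim plug, in either order. Gripping along the rack's x axis stays clear of the neighbour.
- slim_plug: bystander in the rack's other hole: steel plug, 68 mm tall, thin knob 14 mm diameter; origin at its tip
- field_meter: bystander: blue hand meter, 125 x 70 x 26 mm
- range_meter: bystander: black hand meter, 115 x 50 x 28 mm
- arrester: bystander: white surge arrester module, 90 x 72 x 66 mm
- screwdriver: bystander: red-handled screwdriver, 170 mm long, lying between rack and stand
- cleaner_jar: bystander: jar, 56 mm diameter, 65 mm tall
- tape_carton: bystander: yellow carton, 130 x 85 x 45 mm
There are look-alikes about, which are no part of the job. What is shaped like the stand but blue or purple is not meant.

How it is judged:
By the outcome, as a careful person would: the job done as asked, in the order asked, and still so for the second after the job is handed in, with the robot touching nothing.
It also fails if it takes over 64 s, if anything falls off the work surface, if the arm or the gripper's body presses on something with over 40 N, if the wrist force passes 120 N, or if a joint passes its speed limit or range.

### The arm

A 6-joint arm with a two-finger parallel gripper is mounted at the origin on the work surface. World frame = base frame: x ahead of the robot, y to its left, z up, the work surface at z = 0. Lengths are in m, angles in rad, forces in N, time in s.
With the tool pointing down it reaches from about 0.3 to 0.775 m from the base axis. Payload 14.6 kg.
Tool frame: the origin (TCP) lies between the finger pads; the fingertips stand 11 mm ahead of it and the grasp point (between the pads) lies 8 mm behind it (ctrl.tips_ahead is the distance from the TCP to the fingertips, in m); x points along the fingers, z is the direction in which the jaws open and shut, and the axes are right-handed (so a half turn about x gives the same grasp; the last joint's range is limited). The gripper opens to 94 mm and grips with 3 to 60 N. Pads are 16 mm wide; open, the fingers measure 119 mm over their backs; the gripper's body (75 mm by 177 mm) begins 78 mm behind the grasp point.
Start: joints at [-1.342, 0.3, 1.521, -0, 1.321, -0.067], TCP at [0.16, -0.526, 0.216] pointing down, gripper open.
Joint ranges: [-3.03, 3.03], [-0.79, 2.21], [0.23, 2.52], [-1.04, 4.18], [0, 3.07], [-2.55, 2.55]. Speed limits (rad/s): [2.22, 2.22, 2.57, 3.14, 3.14, 3.14].

### API

Orientations are given as a 3x3 rotation matrix whose columns are the frame's x, y, z axes.
In Python, from cell import ctrl gives the robot as it stands.
- The arm moves only by the shell command python3 -m handwheel 'ROWS' [FORCE]. ROWS is JSON, a list of rows, each a list of 7 numbers: the shift along the tool's x, y, z as a fraction of full scale, then the turn, a rotation vector about the tool's x, y, z as a fraction of full scale, then the opening, from -1 (shut) to 1 (fully open). In form: [[x, y, z, ax, ay, az, claw], ...]. A call has 1 to 5 rows; each row shifts and turns the commanded pose from where the row before left it, along the tool's axes as they then stand; what a row does not reach is not made up. Full scale, the value 1, is 3 cm for a shift and 0.15 rad for a turn. A row lasts 1/10 s, in which the tool goes at most 50 mm and 8.59 degrees, less where a joint would pass 70% of its speed; a pose out of reach is approached as far as the arm can. A call with a number of a shift or a turn outside -1 to 1 is refused whole. A call with a gripper value outside its range is refused whole. The fingers move at their own pace and stop on an object; FORCE is the grip in N (left out, the last holds). Time passes only in rows, so rows that do not move let the fingers close. It gives the time, the measured TCP pose, the force and the opening at its end, in the units of the state.
- ctrl.state(): the state, without advancing time (a new reading comes with each control period).
- ctrl.camera(name): name is "scene" or "top"; returns a dict with "image" (480x640x3 uint8, red, green, blue), "fx", "fy", "cx", "cy" (pixels), "view" (4x4, takes a point from world to camera coordinates). Camera axes: x right, y down, z forward; pixel columns grow to the right and rows downward; lengths in m; the calibration is good to about 2 mm. A picture is of the moment at which its call begins. There is no depth.
- ctrl.sign_off(): hands the job in, once; it reports no verdict.
The state is a dict: "time_s": time; "joints": joint angles; "joint_vel": joint speeds; "joint_torque": joint torques, N m; "position": TCP position; "orientation": TCP orientation; "wrist_force": force on the tool from outside, world axes, zero at the start; "moment": the same for the moment, N m; "opening": opening from 0.0 (shut) to 1.0 (fully open).
Only numpy, scipy, OpenCV 4.12 (cv2) and the standard library are available. Lean on these libraries where they do the work, as an engineer would, in place of code of your own. Each camera call takes 0.05 s, during which the arm holds its last target. There are 200 camera calls.

## Working session

There is one attempt and no reset: what is moved stays moved. The work goes in short steps, Python scripts to look and compute and a shell command to move; the robot and the scene stay as the last step left them, time stands still between calls to the robot, and variables do not carry over. Pictures are saved under pics/ and viewed, about 8 in all and at most 12, crops included, and the job is handed in when it is done.

```bash
mkdir -p pics; ls; python3 - <<'E'
from cell import ctrl
import cv2,numpy as np
for n in("scene","top"):
    c=ctrl.camera(n); cv2.imwrite(f"pics/{n}0.png",c["image"][:,:,::-1]); print(n,c["fx"],c["fy"],c["cx"],c["cy"]); print(np.round(c["view"],4).tolist())
s=ctrl.state(); print({k:np.round(v,3).tolist() for k,v in s.items()})
E
```

```text
pics
scene 542.6080792100051 542.6080792100051 318.7360421471635 232.01273753347579
[[-0.8258, 0.564, -0.0012, 0.432], [0.3079, 0.4492, -0.8387, -0.0792], [-0.4725, -0.693, -0.5446, 1.4089], [0.0, 0.0, 0.0, 1.0]]
top 435.68061265761975 435.68061265761975 319.6603506476668 234.97011847776022
[[-0.0222, -0.9997, -0.0048, 0.0008], [-0.9984, 0.0225, -0.0524, 0.5299], [0.0525, 0.0037, -0.9986, 1.1527], [0.0, 0.0, 0.0, 1.0]]
{'time_s': 0.1, 'joints': [-1.342, 0.3, 1.522, -0.0, 1.321, -0.067], 'joint_vel': [0.001, -0.001, -0.001, -0.002, 0.0, 0.0], 'joint_torque': [-0.0, -53.265, -35.329, 0.071, 0.023, -0.0], 'position': [0.16, -0.526, 0.216], 'orientation': [[-0.0, 0.957, 0.291], [0.001, 0.291, -0.957], [-1.0, 0.0, -0.001]], 'wrist_force': [-1.258, 0.022, 0.588], 'moment': [-0.008, 0.017, -0.04], 'opening': 1.0}
```

View pics/scene0.png

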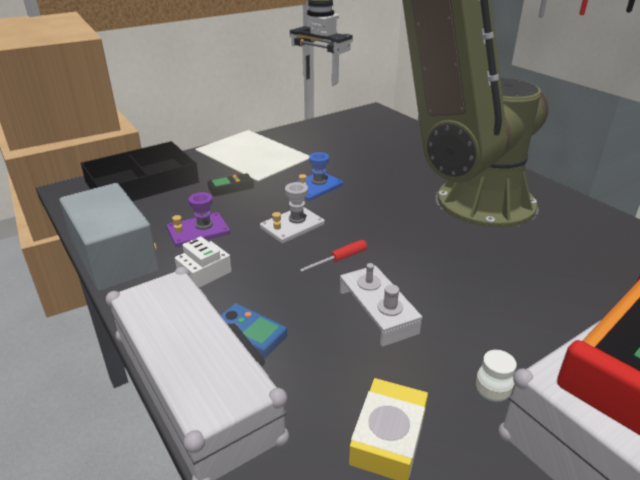

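View pics/top0.png

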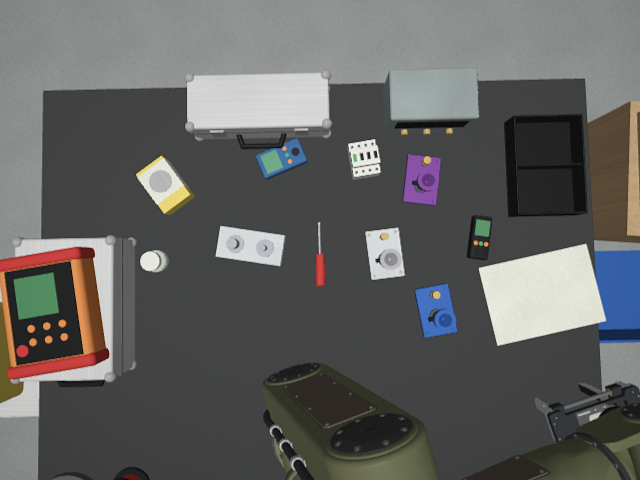

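The scene view shows the grey stand at about (295,215), with the rack's thick knob at (391,295) and thin knob at (369,272). In the top view the stand is at (385,255) and the rack at (250,246), so the thick knob is the left one at (235,243), on the jar side. I'll enlarge both.

```bash
python3 - <<'E'
import cv2,numpy as np
t=cv2.imread("pics/top0.png");s=cv2.imread("pics/scene0.png")
a=cv2.resize(t[215:285,210:290],None,fx=5,fy=5,interpolation=2)   # top rack
b=cv2.resize(t[215:285,350:430],None,fx=5,fy=5,interpolation=2)   # top stand
c=cv2.resize(s[255:345,335:425],(400,400)[:2],interpolation=2)
d=cv2.resize(s[170:250,255:335],(400,400),interpolation=2)
m=np.zeros((600,800,3),np.uint8)
m[:350,:400]=a;m[:350,400:]=b
cv2.imwrite("pics/c1.png",m[:350]);cv2.imwrite("pics/c2.png",np.hstack([c,d]))
E
```

```text
(no output)
```

View pics/c1.png

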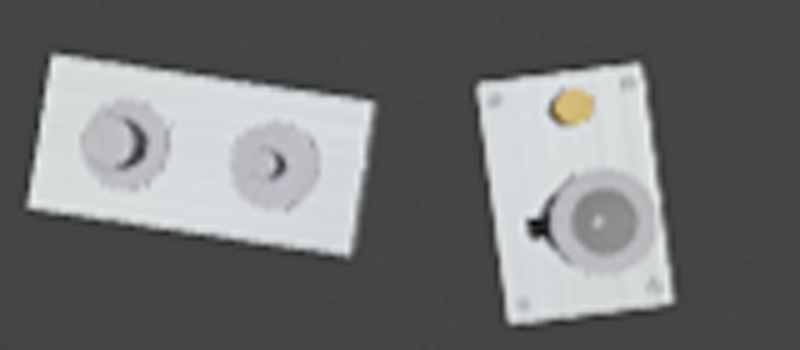

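View pics/c2.png

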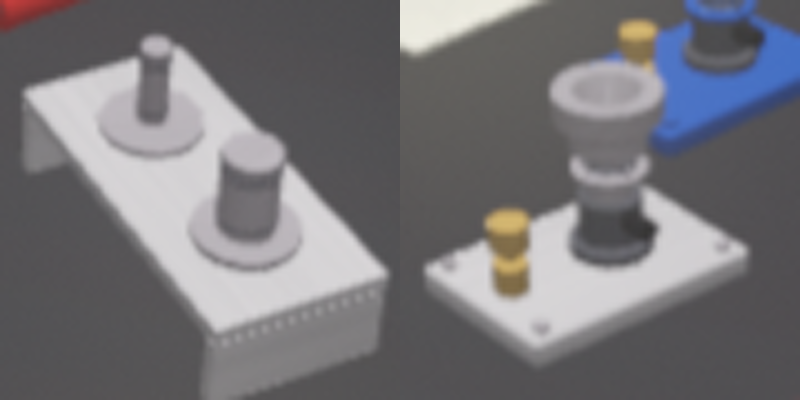

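```bash
cat > h.py <<'E'
import numpy as np
from scipy.optimize import least_squares
C={"scene":(542.608,318.736,232.013,np.array([[-0.8258,0.564,-0.0012,0.432],[0.3079,0.4492,-0.8387,-0.0792],[-0.4725,-0.693,-0.5446,1.4089]])),
"top":(435.6806,319.66,234.97,np.array([[-0.0222,-0.9997,-0.0048,0.0008],[-0.9984,0.0225,-0.0524,0.5299],[0.0525,0.0037,-0.9986,1.1527]]))}
def proj(n,p):
    f,cx,cy,V=C[n]; q=V[:,:3]@p+V[:,3]; return np.array([f*q[0]/q[2]+cx,f*q[1]/q[2]+cy])
def onz(n,uv,z): return np.append(least_squares(lambda p:proj(n,np.append(p,z))-uv,[.5,0]).x,z)
def tri(a,b): 
    r=least_squares(lambda p:np.r_[proj("top",p)-a,proj("scene",p)-b],[.5,0,.1]); return r.x,r.fun
E
python3 - <<'E'
from h import *
np.set_printoptions(precision=4,suppress=True)
T=lambda u,v,o=210:np.array([o+(u+.5)/5-.5,215+(v+.5)/5-.5])
S=lambda u,v:np.array([335+u/4.444-.4,255+v/4.444-.4]); D=lambda u,v:np.array([255+u/5-.4,170+v/5-.4])
k=[onz("top",T(*p),.042) for p in[(50,53),(377,100),(352,257),(28,208)]]
rc=np.mean(k,0); y=((k[0]+k[3])-(k[1]+k[2]))/2; print("rack",rc,np.linalg.norm(y),"yaw of y",np.arctan2(y[1],y[0])-np.pi/2)
yh=y/np.linalg.norm(y); print("hole pred",rc+yh*.04, rc-yh*.04)
print("flange",onz("top",T(125,144),.046),"ktop",onz("top",T(107,143),.086),tri(T(107,143),S(252,153)), "flange sc",onz("scene",S(246,226),.046),"ktop sc",onz("scene",S(252,153),.086))
print("slim flange",onz("top",T(275,167),.046))
k=[onz("top",T(u-400,v,350),.014) for u,v in[(477,82),(640,62),(675,302),(510,325)]]
x=(k[0]+k[1]-k[2]-k[3])/2; print("base",np.mean(k,0),np.linalg.norm(x),np.linalg.norm(k[0]+k[3]-k[1]-k[2])/2,"yaw",np.arctan2(x[1],x[0]))
t=onz("top",T(173,106,350),.052); print("term",t, onz("scene",D(108,220),.052), tri(T(173,106,350),D(108,220)))
p,f=tri(T(202.5,222,350),D(207,92)); print("rim",p,f,"dir",p[:2]-t[:2],np.linalg.norm(p[:2]-t[:2]))
for z in(.088,.098,.108): 
  q=onz("top",T(202.5,222,350),z); print(z,q,np.linalg.norm(q-t), onz("scene",D(207,92),z))
E
```

```text
rack [0.505  0.1716 0.042 ] 0.1722212615442231 yaw of y -0.16852302389967222
hole pred [0.5117 0.211  0.042 ] [0.4982 0.1321 0.042 ]
flange [0.5111 0.2108 0.046 ] ktop [0.5103 0.2118 0.086 ] (array([0.5102, 0.2123, 0.0844]), array([-0.0439,  0.0556, -0.0506,  0.002 ])) flange sc [0.51   0.2126 0.046 ] ktop sc [0.5115 0.2137 0.086 ]
slim flange [0.4974 0.1328 0.046 ]
base [ 0.4775 -0.1835  0.014 ] 0.12997143463970004 0.0883391043062876 yaw 0.11002274601318651
term [ 0.5219 -0.1781  0.052 ] [ 0.5206 -0.1785  0.052 ] (array([ 0.5214, -0.1778,  0.0527]), array([-0.095 ,  0.1541, -0.1615, -0.014 ]))
rim [ 0.4617 -0.1841  0.0988] [-0.0521  0.0811 -0.0906 -0.006 ] dir [-0.0602 -0.006 ] 0.060465098290777265
0.088 [ 0.4618 -0.1859  0.088 ] 0.07043666208420349 [ 0.4511 -0.201   0.088 ]
0.098 [ 0.4619 -0.1843  0.098 ] 0.0758421231592344 [ 0.4608 -0.1852  0.098 ]
0.108 [ 0.4619 -0.1828  0.108 ] 0.08214397548367428 [ 0.4705 -0.1694  0.108 ]
```

The two views agree: the cone is at (0.511, 0.212), and the cup axis is at (0.462, -0.184) with the rim near 0.098 and the terminal at yaw about 0.105. First I'll turn the jaws to the rack's x axis, then traverse.

```bash
python3 -m handwheel '[[0,0,0,-1,0,0,1],[0,0,0,-1,0,0,1],[0,0,0,-1,0,0,1],[0,0,0,-1,0,0,1],[0,0,0,-1,0,0,1]]' 
python3 -m handwheel '[[0,0,0,-1,0,0,1],[0,0,0,-1,0,0,1],[0,0,0,-0.38,0,0,1],[0,1,0.28,0,0,0,1],[0,1,0.28,0,0,0,1]]'
python3 -m handwheel '[[0,1,0.28,0,0,0,1],[0,1,0.28,0,0,0,1],[0,1,0.28,0,0,0,1],[0,1,0.28,0,0,0,1],[0,1,0.28,0,0,0,1]]'
```

```text
time_s: 0.6
position: [0.1603, -0.526, 0.2161]
orientation: [[-0.0, 0.496, 0.868], [0.001, 0.868, -0.496], [-1.0, 0.001, -0.0]]
wrist_force: [0.1, -0.6, 0.6]
opening: 0.998
time_s: 1.1
position: [0.1869, -0.469, 0.2157]
orientation: [[-0.0, 0.168, 0.986], [0.001, 0.986, -0.168], [-1.0, 0.001, -0.001]]
wrist_force: [0.4, -0.4, 0.4]
opening: 0.997
time_s: 1.6
position: [0.2537, -0.3276, 0.2162]
orientation: [[-0.0, 0.167, 0.986], [0.0, 0.986, -0.167], [-1.0, 0.0, -0.0]]
wrist_force: [-0.5, 0.3, -0.8]
opening: 0.994
```

```bash
python3 -m handwheel '[[0,1,0.28,0,0,0,1],[0,1,0.28,0,0,0,1],[0,1,0.28,0,0,0,1],[0,1,0.28,0,0,0,1],[0,1,0.28,0,0,0,1]]' >/dev/null
python3 -m handwheel '[[0,1,0.28,0,0,0,1],[0,1,0.28,0,0,0,1],[0,1,0.28,0,0,0,1],[0,1,0.28,0,0,0,1],[0,1,0.28,0,0,0,1]]'
python3 -m handwheel '[[0,1,0.28,0,0,0,1],[0,1,0.28,0,0,0,1],[0,1,0.28,0,0,0,1],[0,1,0.28,0,0,0,1],[0,1,0.28,0,0,0,1]]' >/dev/null
python3 -m handwheel '[[0,1,0.28,0,0,0,1],[0,1,0.28,0,0,0,1],[0,1,0.28,0,0,0,1],[0,0,0,0,0,0,1],[0,0,0,0,0,0,1]]'
```

```text
time_s: 2.6
position: [0.3866, -0.0459, 0.2164]
orientation: [[-0.0, 0.167, 0.986], [-0.0, 0.986, -0.167], [-1.0, -0.0, -0.0]]
wrist_force: [0.1, -0.9, -0.2]
opening: 1.005
time_s: 3.6
position: [0.4925, 0.1783, 0.2159]
orientation: [[-0.001, 0.166, 0.986], [-0.0, 0.986, -0.166], [-1.0, -0.001, -0.001]]
wrist_force: [-0.7, -1.1, 0.5]
opening: 1.001
```

```bash
python3 -m handwheel '[[0,0.6,0.21,0,0,0,1],[0,0.6,0.21,0,0,0,1],[1,0,0,0,0,0,1],[1,0,0,0,0,0,1],[0,0,0,0,0,0,1]]'
python3 -m handwheel '[[1,0,0,0,0,0,1],[1,0,0,0,0,0,1],[0.5,0,0,0,0,0,1],[0.5,0,0,0,0,0,1],[0,0,0,0,0,0,1]]'
python3 - <<'E'
from cell import ctrl
import cv2
from h import *
i=ctrl.camera("scene")["image"][:,:,::-1]; cv2.imwrite("pics/s1.png",cv2.resize(i[200:350,300:500],(800,600),interpolation=2))
E
```

```text
time_s: 4.1
position: [0.5095, 0.2102, 0.1532]
orientation: [[-0.006, 0.168, 0.986], [-0.002, 0.986, -0.168], [-1.0, -0.003, -0.005]]
wrist_force: [0.9, -0.7, -0.1]
opening: 1.001
time_s: 4.6
position: [0.5109, 0.2109, 0.0664]
orientation: [[-0.001, 0.168, 0.986], [-0.001, 0.986, -0.168], [-1.0, -0.001, -0.001]]
wrist_force: [-1.0, -0.7, 1.2]
opening: 0.997
```

View pics/s1.png

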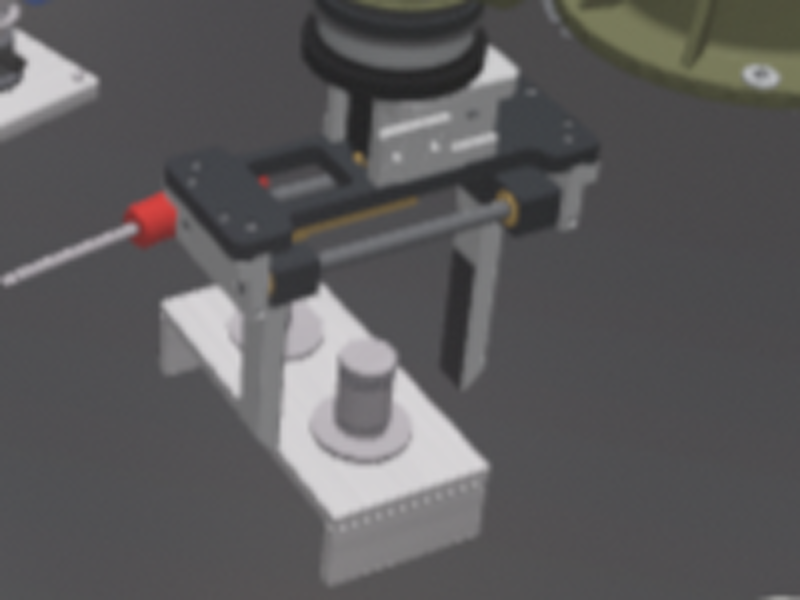

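The knob's top, at crop (367,357), is midway between the open fingers, and the tips are clear of the flange. I'll grip it.

```bash
python3 -m handwheel '[[0,0,0,0,0,0,-1],[0,0,0,0,0,0,-1],[0,0,0,0,0,0,-1],[0,0,0,0,0,0,-1],[0,0,0,0,0,0,-1]]' 45
python3 -m handwheel '[[0,0,0,0,0,0,-1],[0,0,0,0,0,0,-1],[0,0,0,0,0,0,-1],[0,0,0,0,0,0,-1],[0,0,0,0,0,0,-1]]'
```

```text
time_s: 5.15
position: [0.5113, 0.2117, 0.0667]
orientation: [[0.0, 0.167, 0.986], [0.0, 0.986, -0.167], [-1.0, 0.0, 0.0]]
wrist_force: [-1.4, -0.7, -0.3]
opening: 0.609
time_s: 5.65
position: [0.5112, 0.2116, 0.0664]
orientation: [[-0.0, 0.167, 0.986], [-0.0, 0.986, -0.167], [-1.0, -0.0, -0.0]]
wrist_force: [-0.2, 0.7, 0.3]
opening: 0.273
```

```bash
python3 -m handwheel '[[0,0,0,0,0,0,-1],[0,0,0,0,0,0,-1],[0,0,0,0,0,0,-1],[-0.3,0,0,0,0,0,-1],[-0.6,0,0,0,0,0,-1]]'
python3 -m handwheel '[[-1,0,0,0,0,0,-1],[-1,0,0,0,0,0,-1],[-1,0,0,0,0,0,-1],[-0.7,0,0,-0.5,0,0,-1],[0,0,0,-0.5,0,0,-1]]'
python3 -m handwheel '[[0,0,0,-0.5,0,0,-1],[0,0,0,-0.32,0,0,-1],[0,0,0,0,0,0,-1],[0,0,0,0,0,0,-1]]'
python3 - <<'E'
from cell import ctrl
print([ctrl.state()[k] for k in("position","wrist_force","moment","joints")])
E
```

```text
time_s: 6.15
position: [0.5104, 0.2113, 0.0929]
orientation: [[-0.003, 0.167, 0.986], [-0.001, 0.986, -0.167], [-1.0, -0.001, -0.002]]
wrist_force: [0.1, 0.3, -2.2]
opening: 0.268
time_s: 6.65
position: [0.5121, 0.2119, 0.2082]
orientation: [[0.005, 0.015, 1.0], [0.002, 1.0, -0.015], [-1.0, 0.002, 0.005]]
wrist_force: [0.1, -0.5, -3.6]
opening: 0.269
time_s: 7.05
position: [0.5111, 0.2116, 0.2047]
orientation: [[0.0, -0.103, 0.995], [0.0, 0.995, 0.103], [-1.0, 0.0, 0.0]]
wrist_force: [-0.1, 0.1, -2.5]
opening: 0.269
[array([0.51113614, 0.21158533, 0.20469262]), array([-0.09033555,  0.05318367, -2.51852478]), array([-0.02733479, -0.09030574, -0.00023565]), array([3.26245951e-01, 3.16582748e-01, 1.52709622e+00, 4.40583825e-05,
       1.29789605e+00, 2.22772106e-01])]
```

```bash
python3 -m handwheel '[[0,-0.5,-0.12,0,0,0,-1],[0,-1,-0.23,0,0,0,-1],[0,-1,-0.23,0,0,0,-1],[0,-1,-0.23,0,0,0,-1],[0,-1,-0.23,0,0,0,-1]]'
python3 -m handwheel '[[0,-1,-0.23,0,0,0,-1],[0,-1,-0.23,0,0,0,-1],[0,-1,-0.23,0,0,0,-1],[0,-1,-0.23,0,0,0,-1],[0,-1,-0.23,0,0,0,-1]]'
python3 -m handwheel '[[0,-1,-0.23,0,0,0,-1],[0,-1,-0.23,0,0,0,-1],[0,-0.9,-0.22,0,0,0,-1],[0,-0.55,-0.13,0,0,0,-1],[0,0,0,0,0,0,-1]]'
python3 -m handwheel '[[0,0,0,0,0,0,-1],[0,0,0,0,0,0,-1],[0,0,0,0,0,0,-1]]'
python3 - <<'E'
from cell import ctrl
import cv2
for n,(a,b,c,d) in {"scene":(110,260,220,420),"top":(200,320,300,460)}.items():
    i=ctrl.camera(n)["image"][:,:,::-1]; cv2.imwrite(f"pics/{n}2.png",cv2.resize(i[a:b,c:d],(800,600) if n=="scene" else (800,600),interpolation=2))
E
```

```text
time_s: 7.55
position: [0.4937, 0.0722, 0.2045]
orientation: [[0.0, -0.104, 0.995], [-0.0, 0.995, 0.104], [-1.0, -0.0, -0.0]]
wrist_force: [1.2, -0.6, -2.1]
opening: 0.266
time_s: 8.05
position: [0.4749, -0.0805, 0.2046]
orientation: [[0.0, -0.104, 0.995], [-0.0, 0.995, 0.104], [-1.0, -0.0, 0.0]]
wrist_force: [0.1, -0.1, -2.3]
opening: 0.265
time_s: 8.55
position: [0.4615, -0.1862, 0.2044]
orientation: [[-0.0, -0.101, 0.995], [-0.0, 0.995, 0.101], [-1.0, -0.0, -0.0]]
wrist_force: [1.4, 0.1, -3.1]
opening: 0.272
time_s: 8.85
position: [0.4625, -0.1835, 0.2045]
orientation: [[0.0, -0.106, 0.994], [0.0, 0.994, 0.106], [-1.0, 0.0, 0.0]]
wrist_force: [0.3, -0.4, -2.7]
opening: 0.271
```

View pics/scene2.png

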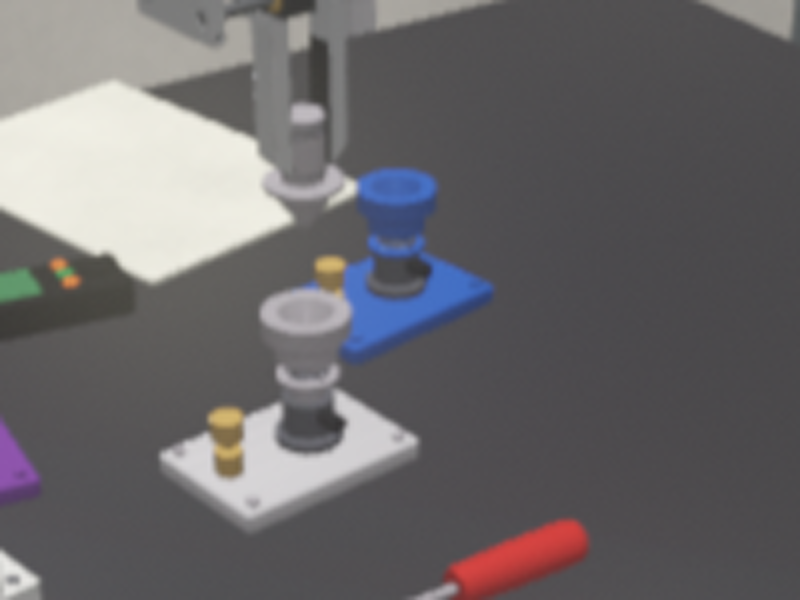

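The cone hangs square over the grey cup: knob top (305,113), flange (303,184), tip (305,225), rim (306,313). Next I check the offset numerically.

```bash
python3 - <<'E'
from h import *
P=lambda u,v:np.array([220+u/4-.4,110+v/4-.4])
print("knobtop",onz("scene",P(305,113),.2245),"flange",onz("scene",P(303,184),.184),"rim",onz("scene",P(306,314),.0985))
for z in(.1845,.2245):print(proj("scene",np.array([.4625,-.1835,z]))*4-np.array([880,440]))
E
```

```text
knobtop [ 0.45991197 -0.18145571  0.2245    ] flange [ 0.46417449 -0.17863553  0.184     ] rim [ 0.46131985 -0.18383439  0.0985    ]
[299.27119452 177.8128045 ]
[297.44038283 111.24056544]
```

View pics/top2.png

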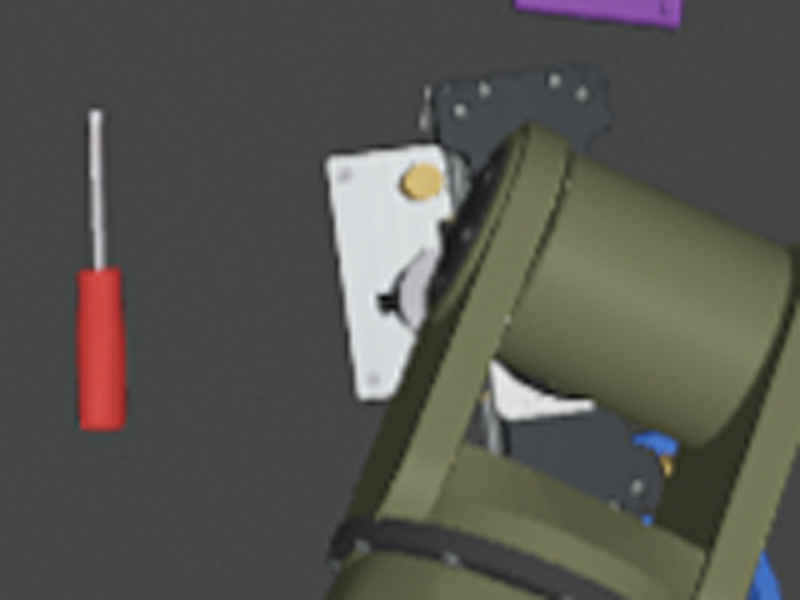

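```bash
python3 -m handwheel '[[0.7,0,0,0,0,0,-1],[0.7,0,0,0,0,0,-1],[0.5,0,0,0,0,0,-1],[0,0,0,0,0,0,-1],[0,0,0,0,0,0,-1]]'
python3 -m handwheel '[[0.07,0,0,0,0,0,-1],[0.07,0,0,0,0,0,-1],[0.07,0,0,0,0,0,-1],[0.07,0,0,0,0,0,-1],[0,0,0,0,0,0,-1]]'
```

```text
time_s: 9.45
position: [0.4627, -0.1841, 0.148]
orientation: [[0.0, -0.105, 0.994], [-0.0, 0.994, 0.105], [-1.0, -0.0, 0.0]]
wrist_force: [0.7, -0.2, -2.4]
opening: 0.27
time_s: 9.95
position: [0.4623, -0.1842, 0.1388]
orientation: [[-0.0, -0.105, 0.994], [0.0, 0.994, 0.105], [-1.0, 0.0, -0.0]]
wrist_force: [-0.1, 0.4, -2.9]
opening: 0.266
```

```bash
python3 -m handwheel '[[0.07,0,0,0,0,0,-1],[0.07,0,0,0,0,0,-1],[0,0,0,0,0,0,-1]]'
python3 -m handwheel '[[0.04,0,0,0,0,0,-1],[0.04,0,0,0,0,0,-1],[0,0,0,0,0,0,-1]]'
```

```text
time_s: 10.25
position: [0.4623, -0.1841, 0.1345]
orientation: [[-0.001, -0.105, 0.994], [0.0, 0.994, 0.105], [-1.0, 0.0, -0.0]]
wrist_force: [-0.4, 0.7, -2.4]
opening: 0.268
time_s: 10.55
position: [0.4624, -0.1842, 0.1323]
orientation: [[-0.0, -0.105, 0.994], [0.0, 0.994, 0.105], [-1.0, 0.0, -0.0]]
wrist_force: [-0.2, 0.1, -2.2]
opening: 0.264
```

```bash
python3 -m handwheel '[[0.04,0,0,0,0,0,-1],[0.04,0,0,0,0,0,-1],[0,0,0,0,0,0,-1]]'
```

```text
time_s: 10.85
position: [0.4625, -0.1842, 0.13]
orientation: [[0.0, -0.105, 0.994], [-0.0, 0.994, 0.105], [-1.0, -0.0, 0.0]]
wrist_force: [0.1, -0.2, -2.9]
opening: 0.27
```

```bash
python3 -m handwheel '[[0.04,0,0,0,0,0,-1],[0.04,0,0,0,0,0,-1],[0,0,0,0,0,0,-1]]'
```

```text
time_s: 11.15
position: [0.4627, -0.1843, 0.1279]
orientation: [[0.001, -0.105, 0.994], [-0.0, 0.994, 0.105], [-1.0, -0.0, 0.001]]
wrist_force: [1.6, 0.0, 3.1]
opening: 0.269
```

```bash
python3 -m handwheel '[[0.04,0,0,0,0,0,-1],[0.04,0,0,0,0,0,-1],[0,0,0,0,0,0,-1]]'
```

```text
time_s: 11.45
position: [0.4627, -0.1843, 0.1257]
orientation: [[0.001, -0.105, 0.994], [-0.0, 0.994, 0.105], [-1.0, -0.0, 0.001]]
wrist_force: [0.9, 1.2, 7.1]
opening: 0.267
```

The spring's 0.5 mm/N rate shows and side forces are small, so the cone is seated. Stand force is now wrist + 2.6 ≈ 9.7 N. I'll add about 1.2 mm and hold.

```bash
python3 -m handwheel '[[0.02,0,0,0,0,0,-1],[0.02,0,0,0,0,0,-1],[0,0,0,0,0,0,-1],[0,0,0,0,0,0,-1]]'
```

```text
time_s: 11.85
position: [0.4628, -0.1843, 0.1247]
orientation: [[0.001, -0.105, 0.994], [-0.0, 0.994, 0.105], [-1.0, -0.001, 0.001]]
wrist_force: [-0.8, 0.5, 8.6]
opening: 0.266
```

```bash
python3 -m handwheel '[[0,0,0,0,0,0,-1],[0,0,0,0,0,0,-1]]'
```

```text
time_s: 12.05
position: [0.4628, -0.1843, 0.1248]
orientation: [[0.001, -0.105, 0.994], [-0.001, 0.994, 0.105], [-1.0, -0.001, 0.001]]
wrist_force: [-0.9, 1.5, 9.6]
opening: 0.268
```

```bash
for i in 1 2; do python3 -m handwheel '[[0,0,0,0,0,0,-1],[0,0,0,0,0,0,-1],[0,0,0,0,0,0,-1]]'|grep force; done
python3 -m handwheel '[[0.003,0,0,0,0,0,-1],[0,0,0,0,0,0,-1],[0,0,0,0,0,0,-1],[0,0,0,0,0,0,-1],[0,0,0,0,0,0,-1]]'
python3 -m handwheel '[[0,0,0,0,0,0,-1],[0,0,0,0,0,0,-1],[0,0,0,0,0,0,-1]]'
```

```text
wrist_force: [0.7, 0.6, 8.0]
wrist_force: [-1.6, 1.6, 9.4]
time_s: 13.15
position: [0.4628, -0.1843, 0.1247]
orientation: [[0.001, -0.105, 0.994], [-0.001, 0.994, 0.105], [-1.0, -0.001, 0.001]]
wrist_force: [-0.9, 2.9, 9.2]
opening: 0.268
time_s: 13.45
position: [0.4628, -0.1843, 0.1247]
orientation: [[0.001, -0.105, 0.994], [-0.001, 0.994, 0.105], [-1.0, -0.001, 0.001]]
wrist_force: [-0.8, 1.1, 8.5]
opening: 0.273
```

The press was held for about 1.6 s at 11 to 12 N on the stand. Now I back off to about 5 N and rock towards the terminal: + about tool y, pivot 38 mm ahead of the TCP.

```bash
python3 -m handwheel '[[-0.05,0,0,0,0,0,-1],[-0.05,0,0,0,0,0,-1],[0,0,0,0,0,0,-1],[0,0,0,0,0,0,-1],[0,0,0,0,0,0,-1]]'
python3 -m handwheel '[[0,0,0.022,0,0.116,0,-1],[0,0,0.022,0,0.116,0,-1],[0,0,0,0,0,0,-1],[0,0,0,0,0,0,-1]]'
```

```text
time_s: 13.95
position: [0.4627, -0.1842, 0.127]
orientation: [[0.001, -0.105, 0.994], [-0.0, 0.994, 0.105], [-1.0, -0.0, 0.001]]
wrist_force: [2.3, 1.4, 4.0]
opening: 0.268
time_s: 14.35
position: [0.4638, -0.1841, 0.1269]
orientation: [[-0.036, -0.105, 0.994], [-0.004, 0.994, 0.105], [-0.999, -0.0, -0.036]]
wrist_force: [1.5, -0.3, 6.2]
opening: 0.265
```

```bash
python3 -m handwheel '[[-0.04,0,0.022,0,0.116,0,-1],[0,0,0.022,0,0.116,0,-1],[0,0,0,0,0,0,-1],[0,0,0,0,0,0,-1]]'
```

```text
time_s: 14.75
position: [0.465, -0.1839, 0.1278]
orientation: [[-0.07, -0.105, 0.992], [-0.007, 0.994, 0.105], [-0.998, 0.0, -0.07]]
wrist_force: [-0.3, -1.2, 3.8]
opening: 0.269
```

```bash
python3 -m handwheel '[[0,0,0.022,0,0.116,0,-1],[0,0,0.022,0,0.116,0,-1],[0,0,0,0,0,0,-1],[0,0,0,0,0,0,-1]]'
python3 -m handwheel '[[0,0,0,0,0,0,-1],[0,0,0,0,0,0,-1]]'
```

```text
time_s: 15.15
position: [0.4662, -0.1838, 0.1278]
orientation: [[-0.105, -0.105, 0.989], [-0.011, 0.994, 0.104], [-0.994, 0.0, -0.105]]
wrist_force: [-1.6, -0.6, 5.9]
opening: 0.272
time_s: 15.35
position: [0.4662, -0.1838, 0.1279]
orientation: [[-0.105, -0.105, 0.989], [-0.011, 0.994, 0.104], [-0.994, 0.0, -0.105]]
wrist_force: [-1.9, -0.6, 4.5]
opening: 0.269
```

```bash
python3 - <<'E'
from cell import ctrl
import cv2
i=ctrl.camera("scene")["image"][:,:,::-1]; cv2.imwrite("pics/s3.png",cv2.resize(i[145:235,245:345],(800,720),interpolation=2)[:600])
E
```

```text
(no output)
```

View pics/s3.png

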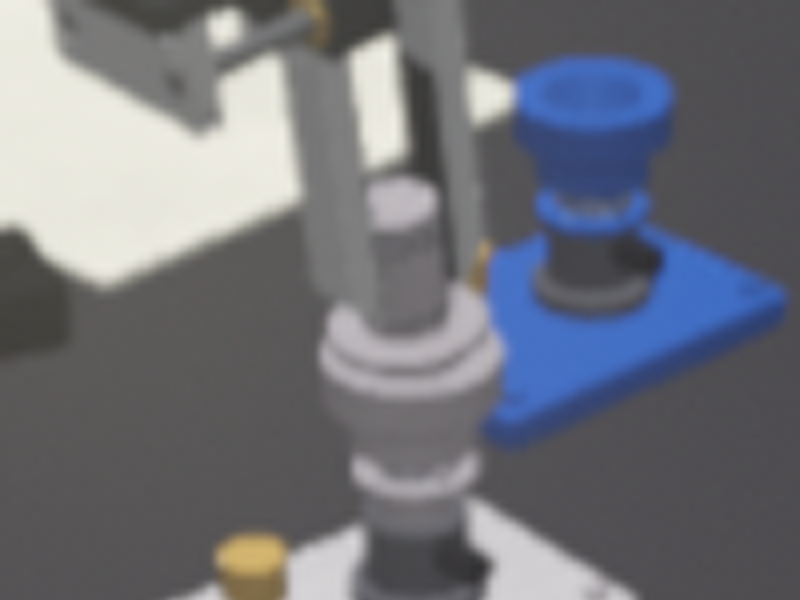

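The cone leans with the fingers towards the terminal (knob top at crop (403,205), flange at (408,325)) and sits in the cup. Now the opposite way.

```bash
python3 -m handwheel '[[0,0,-0.022,0,-0.116,0,-1],[0,0,-0.022,0,-0.116,0,-1],[0,0,-0.022,0,-0.116,0,-1],[0,0,-0.022,0,-0.116,0,-1],[0,0,0,0,0,0,-1]]'
python3 -m handwheel '[[0,0,-0.022,0,-0.116,0,-1],[0,0,-0.022,0,-0.116,0,-1],[0,0,0,0,0,0,-1],[0,0,0,0,0,0,-1],[0,0,0,0,0,0,-1]]'
```

```text
time_s: 15.9
position: [0.4638, -0.1841, 0.1283]
orientation: [[-0.033, -0.104, 0.994], [-0.004, 0.995, 0.104], [-0.999, -0.0, -0.033]]
wrist_force: [1.6, 0.4, 2.4]
opening: 0.271
time_s: 16.4
position: [0.4626, -0.1842, 0.1282]
orientation: [[0.0, -0.105, 0.994], [-0.0, 0.994, 0.105], [-1.0, -0.0, 0.0]]
wrist_force: [2.6, 0.1, 1.2]
opening: 0.27
```

```bash
python3 -m handwheel '[[0,0,-0.022,0,-0.116,0,-1],[0,0,-0.022,0,-0.116,0,-1],[0,0,-0.022,0,-0.116,0,-1],[0,0,0,0,0,0,-1],[0,0,0,0,0,0,-1]]'
```

```text
time_s: 16.9
position: [0.4607, -0.1844, 0.1285]
orientation: [[0.054, -0.105, 0.993], [0.005, 0.995, 0.104], [-0.999, -0.0, 0.054]]
wrist_force: [5.4, 1.2, 2.6]
opening: 0.267
```

```bash
python3 -m handwheel '[[0,0,-0.014,0,-0.116,0,-1],[0,0,-0.014,0,-0.116,0,-1],[0,0,-0.014,0,-0.12,0,-1],[0,0,0,0,0,0,-1],[0,0,0,0,0,0,-1]]'
python3 -m handwheel '[[0,0,0,0,0,0,-1],[0,0,0,0,0,0,-1]]'
```

```text
time_s: 17.4
position: [0.4592, -0.1846, 0.1283]
orientation: [[0.104, -0.105, 0.989], [0.011, 0.995, 0.104], [-0.994, -0.0, 0.105]]
wrist_force: [3.3, 1.1, 3.8]
opening: 0.273
time_s: 17.6
position: [0.4593, -0.1845, 0.1281]
orientation: [[0.104, -0.105, 0.989], [0.011, 0.994, 0.104], [-0.995, -0.0, 0.105]]
wrist_force: [2.9, -0.1, 4.8]
opening: 0.269
```

```bash
python3 -m handwheel '[[0,0,0.022,0,0.116,0,-1],[0,0,0.022,0,0.116,0,-1],[0,0,0.022,0,0.116,0,-1],[0,0,0.022,0,0.116,0,-1],[0,0,0,0,0,0,-1]]'
python3 -m handwheel '[[0,0,0.022,0,0.116,0,-1],[0,0,0.022,0,0.12,0,-1],[0,0,0,0,0,0,-1],[0,0,0,0,0,0,-1],[0,0,0,0,0,0,-1]]'
```

```text
time_s: 18.1
position: [0.4617, -0.1841, 0.1279]
orientation: [[0.033, -0.105, 0.994], [0.004, 0.994, 0.105], [-0.999, 0.0, 0.033]]
wrist_force: [0.1, -1.4, 3.4]
opening: 0.267
time_s: 18.6
position: [0.4629, -0.1841, 0.1282]
orientation: [[-0.0, -0.105, 0.994], [0.0, 0.994, 0.105], [-1.0, 0.0, -0.0]]
wrist_force: [-2.7, -1.7, 2.4]
opening: 0.268
```

```bash
python3 -m handwheel '[[-0.03,0,-0.008,0,0,0,-1],[0,0,0,0,0,0,-1],[0,0,0,0,0,0,-1]]' 
python3 -m handwheel '[[0,0,0,0,0,0,-1],[0,0,0,0,0,0,-1],[0,0,0,0,0,0,-1]]' 5
```

```text
time_s: 18.9
position: [0.4629, -0.1841, 0.1292]
orientation: [[-0.0, -0.105, 0.994], [0.0, 0.994, 0.105], [-1.0, 0.0, -0.0]]
wrist_force: [-1.5, -0.9, 0.7]
opening: 0.271
time_s: 19.2
position: [0.4629, -0.1841, 0.1292]
orientation: [[-0.0, -0.105, 0.994], [0.0, 0.994, 0.105], [-1.0, 0.0, -0.0]]
wrist_force: [-0.7, -0.0, 0.1]
opening: 0.276
```

```bash
python3 -m handwheel '[[0,0,0,0,0,0,-0.2],[0,0,0,0,0,0,-0.2],[0,0,0,0,0,0,0],[0,0,0,0,0,0,0.3],[0,0,0,0,0,0,0.3]]'
python3 -m handwheel '[[0,0,0,0,0,0,0.5],[0,0,0,0,0,0,0.5],[0,0,0,0,0,0,0.5],[-0.2,0,0,0,0,0,0.5],[-0.6,0,0,0,0,0,0.5]]'
python3 -m handwheel '[[-1,0,0,0,0,0,0.5],[-1,0,0,0,0,0,0.5],[-1,0,0,0,0,0,0.5],[-0.5,0,0,0,0,0,0.5],[0,0,0,0,0,0,0.5]]'
python3 - <<'E'
from cell import ctrl
import cv2
i=ctrl.camera("scene")["image"][:,:,::-1]; cv2.imwrite("pics/s4.png",cv2.resize(i[145:235,245:345],(800,720),interpolation=2)[:600])
cv2.imwrite("pics/s4full.png",i)
E
```

```text
time_s: 19.7
position: [0.463, -0.1841, 0.1293]
orientation: [[0.0, -0.105, 0.994], [0.0, 0.994, 0.105], [-1.0, 0.0, 0.0]]
wrist_force: [-0.0, -0.0, 0.1]
opening: 0.621
time_s: 20.2
position: [0.4623, -0.1839, 0.1527]
orientation: [[-0.002, -0.105, 0.994], [0.001, 0.994, 0.105], [-1.0, 0.001, -0.002]]
wrist_force: [-0.4, -0.3, 1.2]
opening: 0.746
time_s: 20.7
position: [0.4635, -0.1844, 0.2606]
orientation: [[0.004, -0.105, 0.994], [-0.002, 0.994, 0.105], [-1.0, -0.002, 0.003]]
wrist_force: [-0.1, 0.4, -0.5]
opening: 0.749
```

View pics/s4.png

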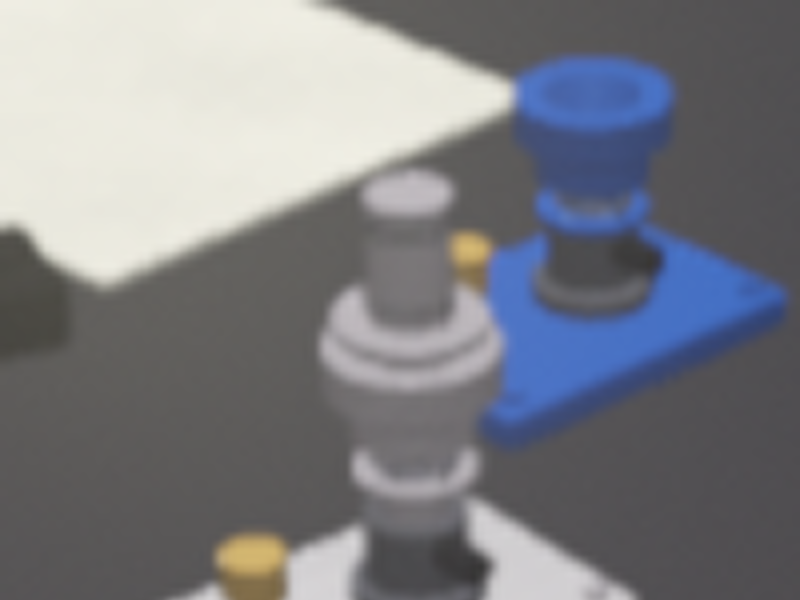

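View pics/s4full.png

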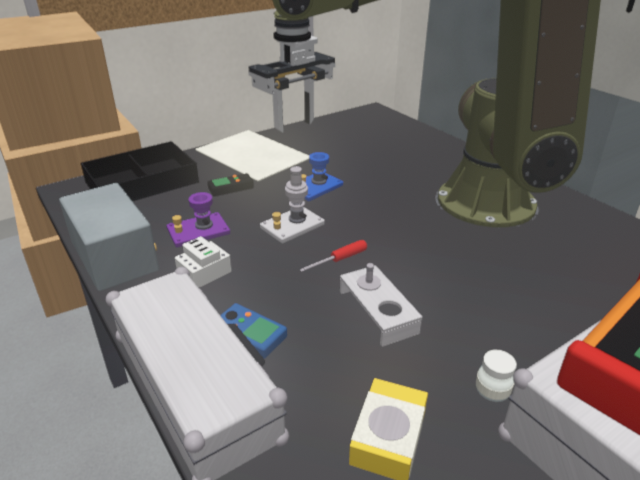

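The cone stands upright and symmetric in the cup (knob top at crop (408,192), flange at (412,325)). The gripper is clear and nothing else has moved, so I'm handing in.

```bash
python3 -c "
from cell import ctrl
print(ctrl.sign_off(), ctrl.state()['time_s'])"
```

```text
the job is handed in; nothing more can be done
the job is handed in; nothing more can be done
```

The thick-knobbed cone is standing upright in the grey stand's cup, released, and the job was handed in at about 21 s of the 64 s allowed.

- **Press:** I held it for about 1.6 s. Wrist readings put the load on the stand at 10.6–12.2 N, about 11.5 N on average and slightly under 12. The spring's travel suggested about 12 N. No reading came near 20 N.
- **Rocking:** I tilted it 6.0° towards the terminal, then 6.0° the other way. The stand load read about 4 to 9 N, mostly 5 to 8, and the cone did not bind. Side force peaked at about 5.5 N in one reading on the return side, and I trimmed it out.
- **Release:** I brought the cone upright and let go with about 3 N on the cup.
- **Last checks:** The final picture shows the cone upright with its flange even over the rim. The slim plug and the other things on the bench look unmoved, and the gripper is well clear. I judged "fully home" from the seating height, the small side forces and that picture, not from a separate measurement after letting go.

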